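# Pack four sold pieces into their fitted presentation boxes

## Robot

A 6-joint arm with a two-finger parallel gripper is mounted at the origin on a cart in front of the work surface, level with it; the furniture and walls round the work are solid. World frame = base frame: x ahead of the robot, y to its left, z up, the work surface at z = 0. Lengths are in mm, angles in rad, forces in N, time in s.
With the tool pointing down it reaches from about 275 to 750 mm from the base axis. Payload 10.2 kg.
Tool frame: the origin (TCP) lies at the very end of the fingers, on their centre line; the grasp point (between the pads) lies 19 mm behind it; z points along the fingers, y is the line along which they close (so a half turn about z gives the same grasp; the last joint's range is limited). The gripper opens to 85 mm and grips with 20 to 120 N. Pads are 22 mm wide; open, the fingers measure 114 mm over their backs; the gripper's body (76 mm by 85 mm) begins 54 mm behind the grasp point. The pads swing forward as they close: fully open they stand 13 mm farther back than shut.
Start: joints at [-1.43, 0.313, 1.498, -0, 1.331, -0.223], TCP at [186.797, -490.65, 231.294] pointing down, gripper open.
Joint ranges: [-2.94, 2.94], [-0.97, 2.17], [0.19, 2.56], [-1.23, 4.37], [0.02, 3.11], [-2.88, 2.88]. Speed limits (rad/s): [2.39, 2.39, 3.01, 3.14, 3.14, 3.14].

## Interface

Orientations are given as a unit quaternion [w, x, y, z].
In Python, from rig import ctrl gives the robot as it stands.
- The arm moves only by the tool step_arm, never from a script. Its argument "increments" is a list of rows, each a list of 3 entries, a list of its own where there are three numbers: the shift along the tool's x, y, z in cm, then the turn, a rotation vector about the tool's x, y, z in degrees, then the opening in per cent of the stroke, from 0 (shut) to 100 (fully open). A call has 1 to 8 rows; each row is the pose to reach, as a shift and turn from the pose commanded when the call began, along the tool's axes at that moment; what a row does not reach only later rows make up. A row lasts 1/8 s, in which the tool goes at most 62.5 mm and 10.7 degrees, less where a joint would pass 70% of its speed; a pose out of reach is approached as far as the arm can. A call with a gripper value outside its range is refused whole. The fingers move at their own pace and stop on an object; "squeeze" is the grip in N (left out, the last holds). Time passes only in rows, so rows that repeat a pose let the fingers close. It gives the time, the measured TCP pose, the force, the opening and the grip force at its end, in the units of the state.
- ctrl.sense(): the state, without advancing time (a new reading comes with each control period).
- ctrl.capture(name): name is "side" or "top" or "wrist"; returns a dict with "img" (480x640x3 uint8, red, green, blue), "fx", "fy", "cx", "cy" (pixels), "extrinsics" (4x4, takes a point from camera to world coordinates). Camera axes: x right, y down, z forward; pixel columns grow to the right and rows downward; lengths in mm; the calibration is good to about 2 mm. A picture is of the moment at which its call begins. There is no depth.
- ctrl.finish_job(): hands the job in; it is judged then, once.
The state is a dict: "time_s": time; "joints": joint angles; "dq": joint speeds; "tau": joint torques, N m; "eef_pos": TCP position; "ee_rot": TCP orientation; "force": force on the tool from outside, world axes, zero at the start; "wrist_torque": the same for the moment, N m; "grip_width": opening from 0.0 (shut) to 1.0 (fully open); "grip_force": force on a finger pad.
Only numpy, scipy, OpenCV 4.12 (cv2) and the standard library are available. Lean on these libraries where they do the work, as an engineer would, in place of code of your own. Each camera call takes 0.05 s, during which the arm holds its last target. There are 200 camera calls.

## Task

These four pieces are sold: put each one upright into the open box whose foam pocket is cut for it - the ball stopper in the small round pocket, the salt jar in the large round one, the bird's plinth in the square one and the letter holder in the oblong one - so that each stands fully home on the pocket's floor. Set them down, do not drop them, and leave the stem glass and the fox cup where they stand.

Things in the scene. Friction and masses are not known exactly. Their poses are not given: they have to be found in the camera images.
- stopper: Bottle stopper, loose, 0.05 kg: smooth, shiny pale (silver-white) ball of 33 mm diameter (its widest height is 30 mm) on a small round foot of 26 mm diameter; 45 mm tall in all. It stands on its foot. Origin: centre of the foot's underside; z up along its axis. Round, so its yaw does not matter.
- salt_jar: Little round salt jar, loose, 0.09 kg: clear glass body of 44 mm diameter, half filled with white, with a pale domed cap (up to 35 mm diameter) on top, 66 mm tall in all; straight-sided from 0 to 35 mm height, narrowing above. Origin: centre of its underside; z up along its axis. Round, so its yaw does not matter.
- bird: Silvery-grey cast bird on a square plinth, loose, 0.12 kg, 52 x 77 x 55 mm. Plinth 46 x 46 mm, 10 mm high, centre at x = -3, y = -6 mm from the origin. The bird's length runs along y (-38 to 38 mm), overhanging the plinth from about 30 mm up; its body is 22 mm thick along x (-14 to 8 mm), thickest 28 mm up, right over the plinth's centre. Origin: on the underside; z up.
- letter_holder: Dark cast letter holder, loose, 0.19 kg: two upright pierced, pointed walls on a base plate, 55 mm wide along x, 78 mm long along y, 68 mm tall. The walls run along y at x = -28 to -19 and 19 to 28 mm, up to 68 mm at mid-length; the gap between them is empty. Origin: centre of its underside; z up.
- box_small_round: Fixed open card box, cream, 116 (x) x 96 (y) x 30 mm, filled with dark foam, top 28 mm above the table. In its middle a straight-walled pocket 12 mm deep, pale floor 16 mm above the table: round, 38 mm diameter, for the stopper's foot. Origin: underside centre, on the table, right below the pocket's centre; z up.
- box_large_round: Fixed open card box, cream, 116 (x) x 96 (y) x 30 mm, filled with dark foam, top 28 mm above the table. In its middle a straight-walled pocket 12 mm deep, pale floor 16 mm above the table: round, 56 mm diameter, for the salt jar. Origin: underside centre, on the table, right below the pocket's centre; z up.
- box_square: Fixed open card box, cream, 116 (x) x 96 (y) x 30 mm, filled with dark foam, top 28 mm above the table. In its middle a straight-walled pocket 12 mm deep, pale floor 16 mm above the table: square, 58 x 58 mm, for the bird's plinth, the bird facing any of the four ways. Origin: underside centre, on the table, right below the pocket's centre; z up.
- box_oblong: Fixed open card box, cream, 116 (x) x 96 (y) x 30 mm, filled with dark foam, top 28 mm above the table. In its middle a straight-walled pocket 12 mm deep, pale floor 16 mm above the table: 90 mm along x, 68 mm along y, for the letter holder, its length along x, either way round. Origin: underside centre, on the table, right below the pocket's centre; z up.
- goblet: Bystander: clear stem glass, loose, 66 mm in diameter, 126 mm tall. Origin: centre of its foot's underside; z up.
- fox_cup: Bystander: grey metal cup with a fox's head on top, loose, 80 x 74 mm, 156 mm tall. Origin: centre of its underside; z up.
Mind the look-alikes: they are no part of the job. What is shaped like the stopper but purple or yellow is not meant.

How it is judged:
By the outcome, as a careful person would: the job done as asked, in the order asked, and still so for the second after the job is handed in, with the robot touching nothing.
It also fails if it takes over 109 s, if anything falls off the work surface, if the arm or the gripper's body presses on something with over 40 N, if the wrist force passes 120 N, or if a joint passes its speed limit or range.

## Working session

There is one attempt and no reset: what is moved stays moved. The work goes in short steps, Python scripts to look and compute and a tool call to move; the robot and the scene stay as the last step left them, time stands still between calls to the robot, and variables do not carry over. Pictures are saved under pics/ and viewed, at most 14 in all, crops included, and the job is handed in when it is done.

Besides the shell and the picture viewer there is one more tool, called after "Emit:" as name(argument=value, ...) on one line, values as JSON. step_arm: Moves the arm, as the interface text tells. Its arguments: {"type":"object","properties":{"increments":{"type":"array"},"squeeze":{"type":"number"}},"required":["increments"]}

```bash
mkdir -p pics; ls; python3 - <<'E'
from rig import ctrl
import cv2,json,numpy as np,pickle
s=ctrl.sense();print(s)
for n in ["top","side","wrist"]:
    c=ctrl.capture(n);cv2.imwrite(f"pics/{n}0.png",c["img"][:,:,::-1]);pickle.dump(c,open(f"{n}0.pkl","wb"))
    print(n,c["fx"],c["fy"],c["cx"],c["cy"],np.round(c["extrinsics"],3).tolist())
E
```

```text
pics
{'time_s': 0.0, 'joints': array([-1.43037695e+00,  3.13455265e-01,  1.49844728e+00, -3.44902976e-05,
        1.33099115e+00, -2.23413461e-01]), 'dq': array([-0.00055453, -0.00016886,  0.00022764, -0.00223541,  0.00106608,
       -0.00101594]), 'tau': array([-1.57129241e-03, -4.12267721e+01, -2.59744459e+01, -2.87244438e-04,
        4.13846123e-03,  1.40860482e-05]), 'eef_pos': array([ 186.76231481, -490.3789519 ,  230.72854322]), 'ee_rot': array([-6.50652018e-04,  9.83497840e-01,  1.80918699e-01,  1.02522152e-05]), 'force': array([-0.38139136, -0.53785851,  0.50291939]), 'wrist_torque': array([-0.04790338,  0.00127017,  0.01585805]), 'grip_force': 0.0, 'grip_width': 1.003494707716675}
top 447.1067714102607 447.1067714102607 316.60726649439704 245.1185944897597 [[-0.012, -0.995, 0.095, 392.759], [-1.0, 0.012, 0.001, -35.308], [-0.002, -0.095, -0.995, 1487.646], [0.0, 0.0, 0.0, 1.0]]
side 433.6154964122217 433.6154964122217 316.58744060129527 227.54870762245218 [[-1.0, -0.009, 0.013, 500.416], [-0.016, 0.643, -0.766, 954.444], [-0.001, -0.766, -0.643, 846.851], [0.0, 0.0, 0.0, 1.0]]
wrist 352.80270994583606 352.80270994583606 324.577804089623 235.84819951284288 [[0.355, -0.898, -0.26, 252.8], [-0.935, -0.341, -0.098, -465.387], [-0.0, 0.278, -0.961, 373.225], [0.0, 0.0, 0.0, 1.0]]
```

View pics/top0.png

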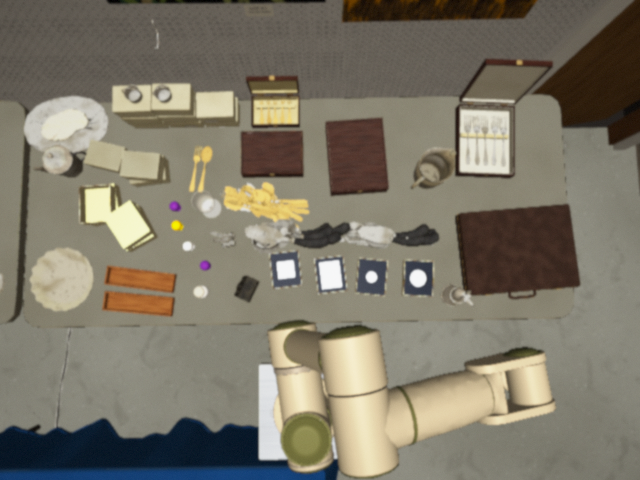

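View pics/side0.png

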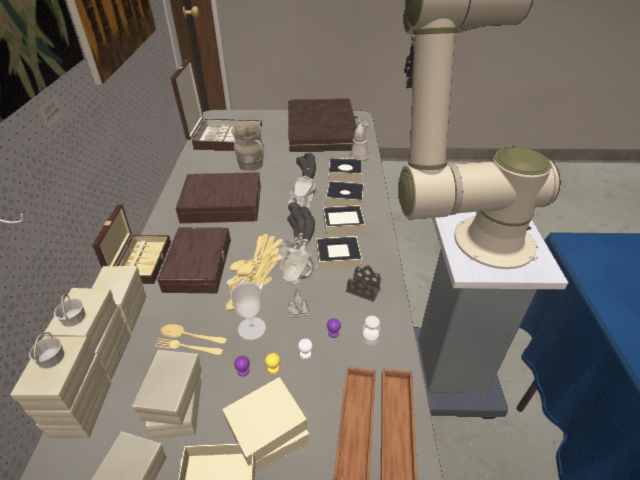

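The top view shows the boxes at about (286,270) square, (330,275) oblong, (372,277) small round and (418,278) large round. The stopper is at (188,246), the jar at (200,292), the letter holder at (246,288), the bird at (222,239) and the goblet at (207,205). The side view agrees. I'll enlarge both.

```bash
cat > h.py <<'E'
import numpy as np,cv2,pickle
from scipy.spatial.transform import Rotation as R
def ray(c,u,v,z):
    """world point at height z seen at pixel u,v"""
    E=c["extrinsics"];d=E[:3,:3]@np.array([(u-c["cx"])/c["fx"],(v-c["cy"])/c["fy"],1.]);o=E[:3,3]
    return o+d*(z-o[2])/d[2]
def proj(c,p):
    E=c["extrinsics"];q=E[:3,:3].T@(np.array(p,float)-E[:3,3]);return c["fx"]*q[0]/q[2]+c["cx"],c["fy"]*q[1]/q[2]+c["cy"]
def crop(c,x0,y0,w,h,k,name):
    cv2.imwrite(name,cv2.resize(c["img"][y0:y0+h,x0:x0+w,::-1],None,fx=k,fy=k,interpolation=cv2.INTER_CUBIC))
def snap(ctrl,n,f):
    c=ctrl.capture(n);pickle.dump(c,open(f+".pkl","wb"));cv2.imwrite(f"pics/{f}.png",c["img"][:,:,::-1]);return c
E
python3 - <<'E'
from h import *
c=pickle.load(open("top0.pkl","rb"));s=pickle.load(open("side0.pkl","rb"))
a=cv2.resize(c["img"][190:310,160:480,::-1],None,fx=2.5,fy=2.5,interpolation=cv2.INTER_CUBIC)
b=cv2.resize(s["img"][225:385,215:400,::-1],None,fx=1.7,fy=1.7,interpolation=cv2.INTER_CUBIC)
cv2.imwrite("pics/topcrop.png",a)
for n,u,v,z in [("sq",286,270,16),("obl",330,275,16),("small",372,277,16),("large",418,278,16),("stop",188,246,30),("jar",200,292,60),("lh",246,288,40),("bird",222,239,30),("gob",207,205,110),("dog",457,295,50),("cup",433,167,100)]:
    print(n,ray(c,u,v,z).round())
E
```

```text
sq [452.  67.  16.]
obl [434. -77.  16.]
small [ 426. -215.   16.]
large [ 420. -366.   16.]
stop [534. 387.  30.]
jar [384. 338.  60.]
lh [395. 195.  40.]
bird [556. 276.  30.]
gob [654. 306. 110.]
dog [ 364. -481.   50.]
cup [ 769. -406.  100.]
```

View pics/topcrop.png

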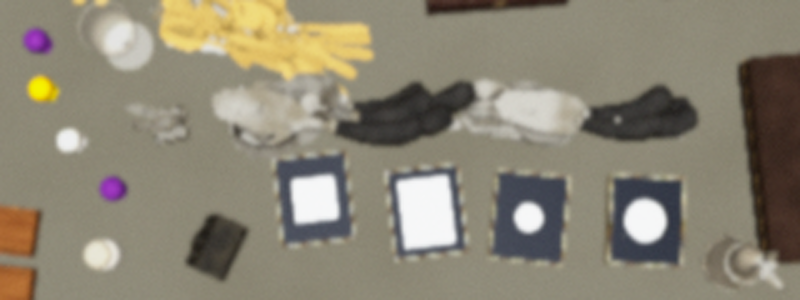

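The enlarged crop confirms the order of the boxes from left to right: square, oblong, small round, large round. The fox cup stands at crop (740,262), about 115 mm to the right of the large-round box. Next I'll use wrist views for accuracy.

```bash
cat >> h.py <<'E'
def plan(ctrl,wps,zoff=0.6):
    """wps: list of (x,y,z,yawdeg); prints tool shift (cm), turn (deg) of each from the present pose"""
    s=ctrl.sense();p=s["eef_pos"];q=s["ee_rot"];T=R.from_quat([q[1],q[2],q[3],q[0]])
    print("t",round(s["time_s"],2),"pos",p.round(1),"yaw",np.degrees(np.arctan2(*T.as_matrix()[1::-1,0])).round(1),"w",round(s["grip_width"],3),"gf",round(s["grip_force"],1),"F",s["force"].round(1))
    for w in wps:
        G=R.from_euler("z",w[3],degrees=True)*R.from_euler("x",180,degrees=True)
        print((T.inv().apply(np.array(w[:3])-p)/10).round(2).tolist(),(T.inv()*G).as_rotvec(degrees=True).round(1).tolist())
E
python3 - <<'E'
from h import *; from rig import ctrl
plan(ctrl,[(430,-150,300,0),(500,290,320,0)])
E
```

```text
t 0.15 pos [ 186.8 -490.4  230.9] yaw 20.8 w 0.998 gf 0.0 F [-0.5  0.1 -0.3]
[34.85, -23.17, -6.88] [-0.1, -0.0, 20.8]
[57.04, -61.8, -8.84] [-0.1, -0.0, 20.8]
```

Emit:
step_arm(increments=[[[0,0,-5],[0,0,0],100],[[34.9,-23.2,-6.9],[-0.1,0,20.8],100],[[34.9,-23.2,-6.9],[-0.1,0,20.8],100],[[34.9,-23.2,-6.9],[-0.1,0,20.8],100],[[34.9,-23.2,-6.9],[-0.1,0,20.8],100],[[34.9,-23.2,-6.9],[-0.1,0,20.8],100],[[34.9,-23.2,-6.9],[-0.1,0,20.8],100],[[34.9,-23.2,-6.9],[-0.1,0,20.8],100]])

```text
time_s: 1.15
eef_pos: [431.3, -147.5, 300.4]
ee_rot: [0.001, 1.0, 0.001, 0.0]
force: [-0.5, -0.8, 0.1]
grip_width: 1.004
grip_force: 0.0
```

Emit:
step_arm(increments=[[[0,0,0],[0,0,0],100],[[0,0,0],[0,0,0],100],[[0,0,0],[0,0,0],100]])

```text
time_s: 1.52
eef_pos: [429.9, -150.5, 300.2]
ee_rot: [0.001, 1.0, -0.0, -0.0]
force: [-0.5, -0.8, 0.0]
grip_width: 0.998
grip_force: 0.0
```

```bash
python3 - <<'E'
from h import *; from rig import ctrl
c=snap(ctrl,"wrist","w1")
plan(ctrl,[(430,-150,300,0),(500,290,320,0)])
E
```

```text
t 1.57 pos [ 429.9 -150.5  300.2] yaw -0.1 w 0.999 gf 0.0 F [-0.2  0.5  0.8]
[0.01, -0.05, 0.02] [0.1, -0.0, -0.1]
[6.96, -44.06, -2.05] [0.1, -0.0, -0.1]
```

View pics/w1.png

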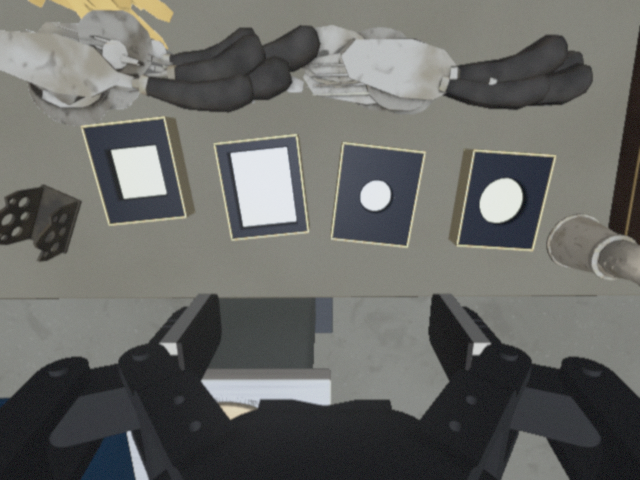

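The wrist view shows all four boxes, with the square at (137,170), the oblong at (262,187), the small round at (377,195) and the large round at (503,198). I'll fit their foam outlines and check them against 116 x 96.

```bash
cat > boxes.py <<'E'
from h import *
c=pickle.load(open("w1.pkl","rb"));im=c["img"].astype(int)
m=((im[:,:,2]-im[:,:,0]>8)&(im.sum(2)<200)).astype(np.uint8)
m[265:]=0;m[:112]=0;m[:,560:]=0;m[:,:80]=0
m=cv2.morphologyEx(m,cv2.MORPH_OPEN,np.ones((3,3)))
for k in cv2.findContours(m,cv2.RETR_EXTERNAL,cv2.CHAIN_APPROX_NONE)[0]:
    if cv2.contourArea(k)<3000: continue
    h=cv2.convexHull(k)[:,0]
    w=np.array([ray(c,u,v,28)[:2] for u,v in h],np.float32)
    r=cv2.minAreaRect(w);print("foam px",h.mean(0).round(),"c",np.round(r[0],1),"size",np.round(r[1],1),"ang",round(r[2],1))
m=(im.min(2)>185).astype(np.uint8);m[265:]=0;m[:112]=0
for k in cv2.findContours(m,cv2.RETR_EXTERNAL,cv2.CHAIN_APPROX_NONE)[0]:
    if cv2.contourArea(k)<500: continue
    w=np.array([ray(c,u,v,16)[:2] for u,v in k[:,0]],np.float32)
    r=cv2.minAreaRect(w);print("floor",np.round(r[0],1),np.round(r[1],1),round(r[2],1), "px",k[:,0].mean(0).round())
E
python3 boxes.py
```

```text
foam px [505. 198.] c [ 422. -365.] size [ 88.7 108.8] ang 86.0
floor [ 428.5 -212.7] [34.5 34.2] 1.5 px [375. 195.]
floor [ 421.6 -366.6] [50.1 52. ] 89.8 px [501. 200.]
floor [438.3 -77.7] [88.9 66. ] 5.8 px [264. 186.]
floor [457.2  70.6] [56.7 52.4] 5.9 px [139. 171.]
```

Emit:
step_arm(increments=[[[7,-44.1,-2.1],[0.1,0,-0.1],100],[[7,-44.1,-2.1],[0.1,0,-0.1],100],[[7,-44.1,-2.1],[0.1,0,-0.1],100],[[7,-44.1,-2.1],[0.1,0,-0.1],100],[[7,-44.1,-2.1],[0.1,0,-0.1],100],[[7,-44.1,-2.1],[0.1,0,-0.1],100],[[7,-44.1,-2.1],[0.1,0,-0.1],100],[[7,-44.1,-2.1],[0.1,0,-0.1],100]])

```text
time_s: 2.58
eef_pos: [500.1, 293.7, 319.8]
ee_rot: [-0.0, 1.0, 0.003, -0.0]
force: [0.8, 0.1, 0.2]
grip_width: 1.002
grip_force: 0.0
```

Emit:
step_arm(increments=[[[0,0,0],[0,0,0],100],[[0,0,0],[0,0,0],100],[[0,0,0],[0,0,0],100]])

```text
time_s: 2.95
eef_pos: [500.3, 290.2, 320.9]
ee_rot: [-0.0, 1.0, 0.0, 0.0]
force: [0.4, 0.1, -0.1]
grip_width: 1.002
grip_force: 0.0
```

```bash
python3 - <<'E'
from h import *; from rig import ctrl
c=snap(ctrl,"wrist","w2")
plan(ctrl,[])
crop(c,120,60,400,300,2,"pics/w2c.png")
E
```

```text
t 3.0 pos [500.2 290.4 320.9] yaw 0.1 w 0.998 gf 0.0 F [-0.5  0.4 -0.3]
```

View pics/w2.png

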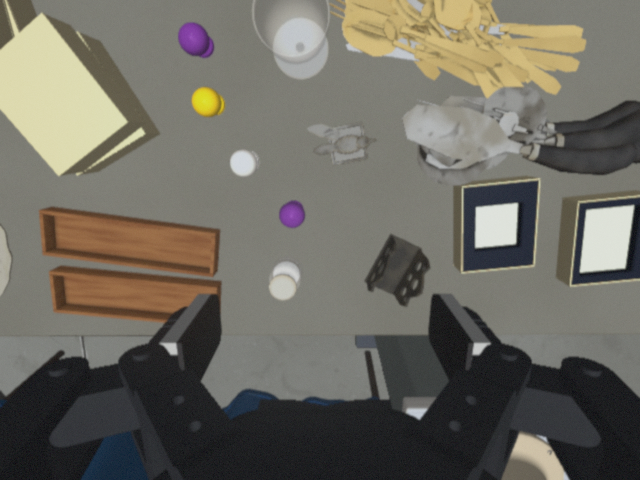

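The box pockets fit to within about 2 mm: 90x68, 58x58, ø38 and ø56, once the hidden part of each floor is allowed for. In the second view the stopper is at (244,163), the jar at (284,280), the bird at (345,143) and the letter holder at (398,268). I'll enlarge that region.

```bash
python3 - <<'E'
from h import *
c=pickle.load(open("w2.pkl","rb"));crop(c,215,105,230,205,3.4,"pics/w2d.png")
E
```

```text
(no output)
```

View pics/w2d.png

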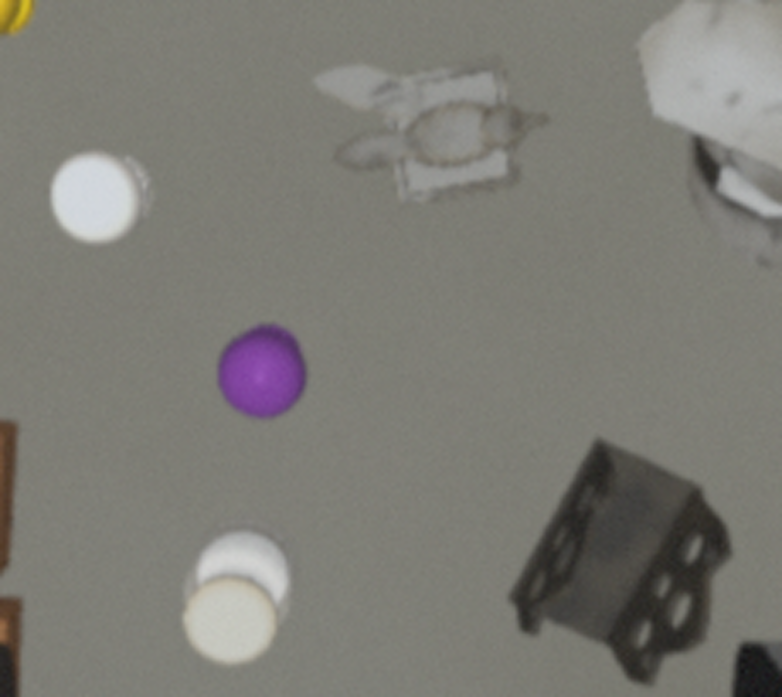

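The enlarged view shows the stopper ball at (95,197), the jar cap at (230,620) with its body above it, and the bird's plinth at about (455,135) with the beak to the right. The letter holder lies between (600,440), (697,488) and (512,600). I'll turn these into poses and overlay models to check them.

```bash
cat > over.py <<'E'
from h import *
c=pickle.load(open("w2.pkl","rb"));X0,Y0,k=215,105,3.4
g=lambda x,y,z:ray(c,X0+x/k,Y0+y/k,z)
def show(items,name):
    im=cv2.resize(c["img"][Y0:Y0+205,X0:X0+230,::-1],None,fx=k,fy=k,interpolation=cv2.INTER_CUBIC)
    for x,y,a,poly,col in items:
        P=R.from_euler("z",a,degrees=True).apply(np.array(poly,float))+[x,y,0]
        q=np.array([[(proj(c,p)[0]-X0)*k,(proj(c,p)[1]-Y0)*k] for p in P])
        cv2.polylines(im,[q.round().astype(int)],True,col,1,cv2.LINE_AA)
    cv2.imwrite(name,im)
circ=lambda r,z:[(r*np.cos(t),r*np.sin(t),z) for t in np.linspace(0,6.28,40)]
rect=lambda a,b,d,e,z:[(a,d,z),(b,d,z),(b,e,z),(a,e,z)]
G,Rd,B=(0,255,0),(0,0,255),(255,0,0)
E
python3 - <<'E'
from over import *
st=g(95,197,28.5);cap=g(230,620,52)
pl=[g(*p,10)[:2] for p in [(404,80),(497,72),(508,177),(404,198)]]
print("cam",c["extrinsics"][:3,3].round());print("stop",st.round(1),"capjar",cap.round(1));print("plinth",np.round(pl,1).tolist(),np.mean(pl,0).round(1))
A=g(600,440,2);Bq=g(697,488,2);C=g(512,600,2);print("lh",A.round(1),Bq.round(1),C.round(1))
for n,p in [("yaw AC",A-C),("yaw AB",Bq-A)]:print(n,np.degrees(np.arctan2(p[1],p[0])).round(1),np.linalg.norm(p).round(1))
a=-29;y=np.array([np.cos(np.radians(a)),np.sin(np.radians(a))]);x=np.array([y[1],-y[0]])  # x to right in image?
ctr=A[:2]-y*39+x*27.5;print("lh centre",ctr.round(1))
beak=g(547,120,38);print("beak",beak.round(1)); b=np.mean(pl,0)
# jar ; bird drawn w.r.t. plinth centre
wall=[(s*h,t,z) for s in (1,) for h in (28,) for t,z in ((-39,0),(39,0),(39,40),(0,68),(-39,40))]
wall2=[(-p[0],p[1],p[2]) for p in wall]
show([(st[0],st[1],0,circ(16.5,28.5),G),(st[0],st[1],0,circ(13,0),Rd),
(cap[0],cap[1],0,circ(17.5,52),G),(cap[0],cap[1],0,circ(22,0),Rd),(cap[0],cap[1],0,circ(22,35),B),
(b[0],b[1],8,rect(-23,23,-23,23,10),G),(b[0],b[1],8,rect(-23,23,-23,23,0),Rd),
(ctr[0],ctr[1],a-90,wall,G),(ctr[0],ctr[1],a-90,wall2,Rd),(ctr[0],ctr[1],a-90,rect(-28,28,-39,39,0),B)],"pics/ov1.png")
print("goblet foot",ray(c,301,50,0).round(),"rim",ray(c,291,20,126).round())
E
```

```text
cam [571. 290. 463.]
stop [537.2 388.8  28.5] capjar [384.1 343.3  52. ]
plinth [[577.2, 278.6], [580.0, 245.0], [542.9, 239.9], [535.3, 278.3]] [558.8 260.5]
lh [439.5 199.1   2. ] [419.3 158.8   2. ] [370.4 232.1   2. ]
yaw AC -25.5 76.6
yaw AB -116.7 45.1
lh centre [392.1 194. ]
beak [563.7 230.3  38. ]
goblet foot [667. 318.   0.] rim [663. 318. 126.]
```

View pics/ov1.png

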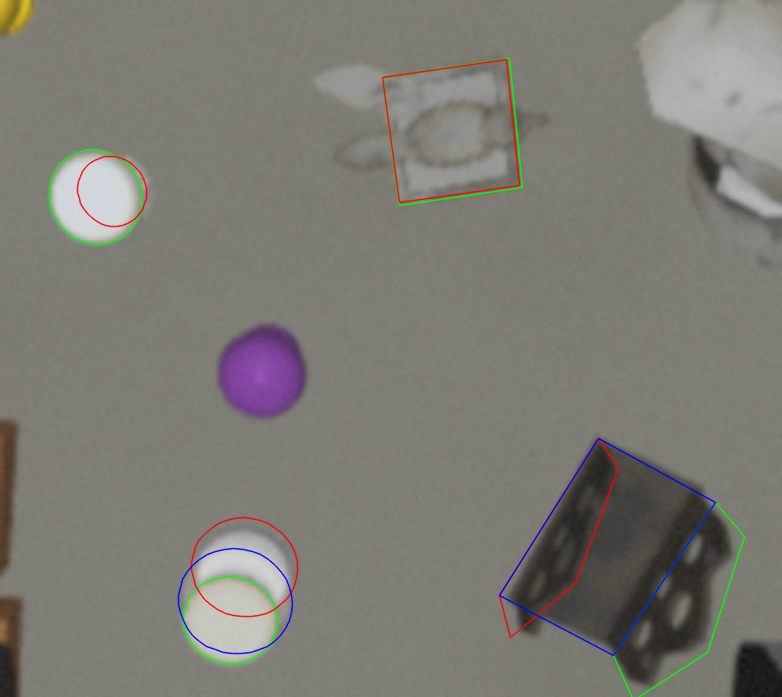

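The stopper and bird overlays fit to about 1-2 mm. The jar sits about 2 mm right of the drawn one, and the holder about 2 mm towards its far end. Now the stopper: descend around the ball and grip it with the fingertips about 14 mm or more above the table.

Emit:
step_arm(increments=[[[1.8,-4.9,5],[0,0,0],75],[[3.7,-9.9,10],[0,0,0],75],[[3.7,-9.9,16],[0,0,0],75],[[3.7,-9.9,21],[0,0,0],75],[[3.7,-9.9,21],[0,0,0],75],[[3.7,-9.9,25],[0,0,0],75],[[3.7,-9.9,28.5],[0,0,0],75],[[3.7,-9.9,30.7],[0,0,0],75]])

```text
time_s: 4.0
eef_pos: [538.4, 390.6, 15.9]
ee_rot: [-0.001, 1.0, 0.001, 0.002]
force: [0.2, -0.6, 0.2]
grip_width: 0.751
grip_force: 0.0
```

Emit:
step_arm(increments=[[[0,0,0],[0,0,0],75],[[0,0,0],[0,0,0],75],[[0,0,0],[0,0,0],25],[[0,0,0],[0,0,0],25],[[0,0,0],[0,0,0],25],[[0,0,0],[0,0,0],25],[[0,0,0],[0,0,0],25],[[0,0,0],[0,0,0],25]], squeeze=25)

```text
time_s: 5.0
eef_pos: [537.5, 390.7, 15.0]
ee_rot: [-0.0, 1.0, 0.001, 0.001]
force: [-1.0, -1.1, 5.9]
grip_width: 0.355
grip_force: 24.5
```

```bash
python3 - <<'E'
from h import *; from rig import ctrl
plan(ctrl,[(537,389,150,0),(429.5,-211.8,150,0)])
snap(ctrl,"wrist","w3")
E
```

```text
t 5.0 pos [537.5 390.7  15. ] yaw 0.1 w 0.355 gf 24.5 F [-1.  -1.1  5.9]
[-0.02, 0.17, -13.5] [-0.0, -0.1, 0.1]
[-10.93, 60.22, -13.57] [-0.0, -0.1, 0.1]
```

View pics/w3.png

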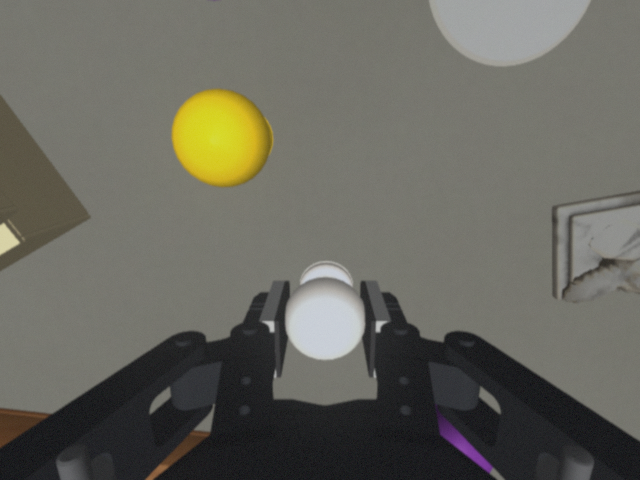

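The wrist view shows the white ball centred between the pads at (325,318). Lift it and carry.

Emit:
step_arm(increments=[[[0,0,-3],[0,0,0],20],[[0,0,-8],[0,0,0],20],[[0,0,-13.5],[0,0,0],20],[[-1.1,6,-13.5],[0,0,0],20],[[-2.2,12,-13.5],[0,0,0],20],[[-3.3,18,-13.5],[0,0,0],20],[[-4.4,24,-13.5],[0,0,0],20],[[-5.5,30,-13.5],[0,0,0],20]], squeeze=30)

```text
time_s: 6.05
eef_pos: [482.1, 88.6, 149.0]
ee_rot: [0.0, 1.0, 0.001, 0.001]
force: [0.9, -0.4, -0.2]
grip_width: 0.359
grip_force: 29.8
```

Emit:
step_arm(increments=[[[-1.1,6,0],[0,0,0],20],[[-2.2,12,0],[0,0,0],20],[[-3.3,18,0],[0,0,0],20],[[-4.4,24,0],[0,0,0],20],[[-5.2,28,0],[0,0,0],20],[[-5.4,30.2,0],[0,0,0.1],20],[[-5.4,30.2,0],[0,0,0.1],20],[[-5.4,30.2,0],[0,0,0.1],20]])

```text
time_s: 7.05
eef_pos: [429.4, -211.0, 148.6]
ee_rot: [-0.0, 1.0, 0.001, 0.0]
force: [-0.4, -0.5, -0.7]
grip_width: 0.361
grip_force: 29.9
```

```bash
python3 - <<'E'
from h import *; from rig import ctrl
plan(ctrl,[(429.5,-211.8,45,0),(429.5,-211.8,31.5,0)])
snap(ctrl,"wrist","w4")
E
```

```text
t 7.05 pos [ 429.4 -211.   148.6] yaw 0.1 w 0.361 gf 29.9 F [-0.4 -0.5 -0.7]
[0.01, 0.09, 10.36] [-0.0, -0.0, 0.1]
[0.01, 0.09, 11.71] [-0.0, -0.0, 0.1]
```

View pics/w4.png

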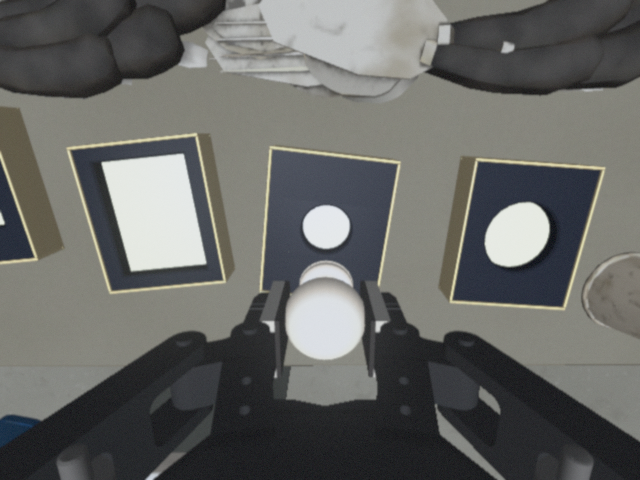

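The held stopper is at (325,318) and the pocket at (327,228). Check where the ball and foot lie relative to the TCP, and re-measure all the pockets.

```bash
cat > pk.py <<'E'
from h import *
import sys
def pockets(f):
    c=pickle.load(open(f+".pkl","rb"));im=c["img"].astype(int);C=c["extrinsics"][:3,3]
    m=(im.min(2)>185).astype(np.uint8);m[300:]=0
    for k in cv2.findContours(m,cv2.RETR_EXTERNAL,cv2.CHAIN_APPROX_NONE)[0]:
        if cv2.contourArea(k)<500: continue
        w=np.array([ray(c,u,v,16)[:2] for u,v in k[:,0]],np.float32)
        r=cv2.minAreaRect(w);p=np.array(r[0]);p=p-(p-C[:2])*6/(C[2]-22)
        print(f,"floor c",p.round(1),np.round(r[1],1),round(r[2],1),"px",k[:,0].mean(0).round())
if __name__=="__main__":
    for f in sys.argv[1:]: pockets(f)
E
python3 pk.py w1 w4; python3 - <<'E'
from h import *
c=pickle.load(open("w4.pkl","rb"))
print(ray(c,325,318,162)-[429.4,-211,0], ray(c,327,228,28))
c=pickle.load(open("w3.pkl","rb"));print(ray(c,325,318,28.5)-[537.5,390.7,0])
E
```

```text
w1 floor c [ 429.5 -211.8] [34.5 34.2] 1.5 px [375. 195.]
w1 floor c [ 422.8 -363.6] [50.1 52. ] 89.8 px [501. 200.]
w1 floor c [439.2 -78.8] [88.9 66. ] 5.8 px [264. 186.]
w1 floor c [457.8  67.4] [56.7 52.4] 5.9 px [139. 171.]
w1 floor c [ 571.3 -210.8] [80.8 52.3] 87.6 px [385.  63.]
w4 floor c [ 429.6 -212.1] [35.6 34.1] 90.0 px [326. 226.]
w4 floor c [ 423.  -363.4] [50.  52.3] 90.0 px [517. 234.]
w4 floor c [439.6 -79.3] [89.1 63.4] 5.8 px [155. 211.]
w4 floor c [ 564.8 -209.8] [86.9 42.3] 90.0 px [329.  28.]
[-1.63490641e+00 -1.26357687e-01  1.62000000e+02] [ 430.2107711 -212.8820022   28.       ]
[-1.57144235 -0.08552023 28.5       ]
```

Emit:
step_arm(increments=[[[0.2,0.1,4],[0,0,0],20],[[0.2,0.1,8],[0,0,0],20],[[0.2,0.1,9.5],[0,0,0],20],[[0.2,0.1,10.3],[0,0,0],20],[[0.2,0.1,10.9],[0,0,0],20],[[0.2,0.1,11.3],[0,0,0],20],[[0.2,0.1,11.6],[0,0,0],20],[[0.2,0.1,11.6],[0,0,0],20]])

```text
time_s: 8.1
eef_pos: [431.5, -212.8, 32.6]
ee_rot: [0.0, 1.0, 0.0, 0.0]
force: [0.2, -0.2, -0.8]
grip_width: 0.349
grip_force: 29.9
```

Emit:
step_arm(increments=[[[0,0,0.1],[0,0,0],20],[[0,0,0.15],[0,0,0],20],[[0,0,0.15],[0,0,0],20]])

```text
time_s: 8.48
eef_pos: [431.6, -212.9, 31.5]
ee_rot: [0.0, 1.0, 0.0, 0.0]
force: [-0.4, 0.6, 5.3]
grip_width: 0.355
grip_force: 30.2
```

Contact at the expected height. Release.

Emit:
step_arm(increments=[[[0,0,0],[0,0,0],45],[[0,0,0],[0,0,0],55],[[0,0,0],[0,0,0],60],[[0,0,0],[0,0,0],60],[[0,0,-3],[0,0,0],60],[[0,0,-8],[0,0,0],75],[[0,0,-14],[0,0,0],75],[[0,0,-14],[0,0,0],75]])

```text
time_s: 9.48
eef_pos: [432.9, -213.9, 174.9]
ee_rot: [0.003, 1.0, 0.0, 0.003]
force: [-0.4, 0.2, -0.8]
grip_width: 0.748
grip_force: 0.0
```

```bash
python3 - <<'E'
from h import *; from rig import ctrl
c=snap(ctrl,"wrist","w5")
crop(c,220,140,220,170,3.5,"pics/w5c.png")
plan(ctrl,[(384.5,342,171,0),(384.5,342,14,0)])
# expected pixel of ball if home
for z in (16,):
  print("ball",proj(c,(430,-212.5,z+28.5)),"foot",proj(c,(430,-212.5,z)))
E
```

```text
t 9.53 pos [ 431.9 -213.1  172.3] yaw 0.0 w 0.751 gf 0.0 F [ 0.2 -0.2  0. ]
[-4.69, -55.51, -0.01] [0.1, -0.2, 0.0]
[-4.74, -55.55, 15.69] [0.1, -0.2, 0.0]
ball (np.float64(321.90098969406546), np.float64(230.29337191215126)) foot (np.float64(321.93801585980407), np.float64(221.97629223142033))
```

View pics/w5c.png

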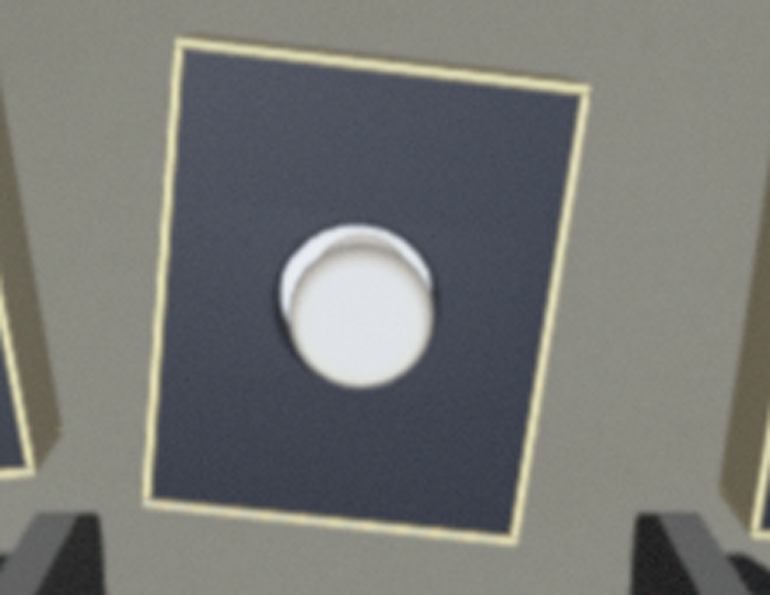

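The ball is at its expected home pixel (323,231), upright in the pocket. Now the jar.

Emit:
step_arm(increments=[[[-0.5,-6,0],[0,0,0],80],[[-1,-12,0],[0,0,0],80],[[-1.6,-18,0],[0,0,0],80],[[-2.1,-24,0],[0,0,0],80],[[-2.6,-30,0],[0,0,0],80],[[-3.1,-36,0],[0,0,0],80],[[-3.6,-42,0],[0,0,0],80],[[-4.1,-48,0],[0,0,0],80]])

```text
time_s: 10.52
eef_pos: [388.9, 269.0, 169.5]
ee_rot: [0.0, 1.0, 0.0, -0.001]
force: [0.8, -0.6, -0.4]
grip_width: 0.797
grip_force: 0.0
```

Emit:
step_arm(increments=[[[-0.5,-6,0],[0,0,0],80],[[-0.5,-7.5,2],[0,0,0],80],[[-0.5,-7.5,4],[0,0,0],80],[[-0.5,-7.5,4],[0,0,0],80]])

```text
time_s: 11.02
eef_pos: [383.6, 341.6, 128.5]
ee_rot: [0.001, 1.0, 0.001, -0.002]
force: [-1.0, -0.3, 0.8]
grip_width: 0.798
grip_force: 0.0
```

```bash
python3 - <<'E'
from h import *; from rig import ctrl
c=snap(ctrl,"wrist","w6")
plan(ctrl,[(384.5,342,14,0)])
crop(c,240,180,160,170,3.5,"pics/w6c.png")
for z in (0,35,52): print(z,(np.array(proj(c,(384.5,342,z)))-[240,180])*3.5)
E
```

```text
t 11.07 pos [384.4 341.8 129.9] yaw 0.0 w 0.802 gf 0.0 F [-0.3 -0.1 -0.1]
[0.04, -0.03, 11.59] [0.1, 0.1, 0.0]
0 [292.6939237  156.13671575]
35 [292.83406539 200.42086771]
52 [292.91692198 226.60318035]
```

View pics/w6c.png

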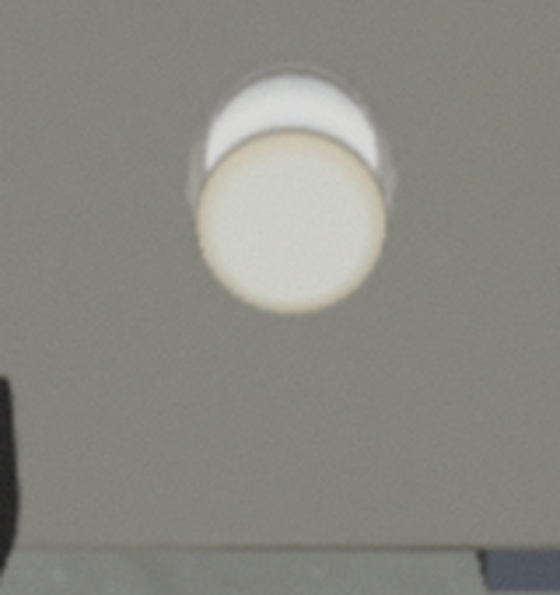

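The cap is at crop (291,220) against a predicted (293,227), so the jar is about 1.5 mm farther in x. Descend and grip.

Emit:
step_arm(increments=[[[0.2,0,4],[0,0,0],80],[[0.2,0,8],[0,0,0],80],[[0.2,0,10.5],[0,0,0],80],[[0.2,0,11.6],[0,0,0],80],[[0.2,0,11.6],[0,0,0],80],[[0.2,0,11.6],[0,0,0],40],[[0.2,0,11.6],[0,0,0],35],[[0.2,0,11.6],[0,0,0],35]], squeeze=30)

```text
time_s: 12.08
eef_pos: [387.6, 342.5, 16.4]
ee_rot: [-0.0, 1.0, 0.0, 0.001]
force: [-0.9, -1.1, 6.4]
grip_width: 0.494
grip_force: 29.7
```

Emit:
step_arm(increments=[[[0,0,0],[0,0,0],30],[[0,0,0],[0,0,0],30],[[0,0,0],[0,0,0],30],[[0,0,0],[0,0,0],30]])

```text
time_s: 12.58
eef_pos: [387.6, 342.5, 16.4]
ee_rot: [-0.001, 1.0, 0.0, 0.001]
force: [-1.5, -1.2, 6.1]
grip_width: 0.488
grip_force: 29.7
```

```bash
python3 - <<'E'
from h import *; from rig import ctrl
plan(ctrl,[(422.8,-363.5,170,0)])
snap(ctrl,"wrist","w7")
E
```

```text
t 12.57 pos [387.6 342.5  16.4] yaw 0.0 w 0.488 gf 29.7 F [-1.5 -1.2  6.1]
[3.49, 70.59, -15.42] [-0.1, -0.1, 0.0]
```

Emit:
step_arm(increments=[[[0,0,-4],[0,0,0],30],[[0,0,-10],[0,0,0],30],[[0,0,-15.4],[0,0,0],30],[[0.3,6,-15.4],[0,0,0],30],[[0.6,12,-15.4],[0,0,0],30],[[0.9,18,-15.4],[0,0,0],30],[[1.2,24,-15.4],[0,0,0],30],[[1.5,30,-15.4],[0,0,0],30]])

```text
time_s: 13.62
eef_pos: [402.1, 40.4, 169.8]
ee_rot: [0.0, 1.0, 0.001, 0.001]
force: [0.1, 0.8, -0.7]
grip_width: 0.484
grip_force: 31.1
```

Emit:
step_arm(increments=[[[0.3,6,0],[0,0,0],30],[[0.6,12,0],[0,0,0],30],[[0.9,18,0],[0,0,0],30],[[1.2,24,0],[0,0,0],30],[[1.5,30,0],[0,0,0],30],[[1.8,35,0],[0,0,0],30],[[2,38.6,0],[0,0,0],30],[[2,40.6,0],[0,0,0],30]])

```text
time_s: 14.62
eef_pos: [422.2, -365.5, 169.4]
ee_rot: [0.0, 1.0, -0.0, 0.0]
force: [0.0, 0.8, -0.8]
grip_width: 0.489
grip_force: 31.1
```

Emit:
step_arm(increments=[[[0,0,0],[0,0,0],30],[[0,0,0],[0,0,0],30]])

```text
time_s: 14.88
eef_pos: [422.5, -362.9, 169.3]
ee_rot: [-0.0, 1.0, 0.001, 0.0]
force: [-0.9, -0.4, -2.1]
grip_width: 0.483
grip_force: 31.1
```

```bash
python3 - <<'E'
from h import *; from rig import ctrl
plan(ctrl,[(422.8,-363.5,32.4,0)])
c=snap(ctrl,"wrist","w8")
crop(c,220,150,220,170,3.5,"pics/w8c.png")
from pk import pockets; pockets("w8")
E
```

```text
t 14.88 pos [ 422.5 -362.9  169.3] yaw 0.1 w 0.483 gf 31.1 F [-0.9 -0.4 -2.1]
[0.02, 0.06, 13.69] [-0.0, -0.0, 0.1]
w8 floor c [ 368.3 -362.9] [74.5 37.2] 90.0 px [325. 285.]
w8 floor c [ 424.6 -195.1] [32.7 33.4] 39.9 px [125. 218.]
w8 floor c [ 423.5 -364.2] [53.6 53.1] 90.0 px [326. 219.]
w8 floor c [ 434.8 -106.9] [29.  89.5] 75.7 px [ 10. 207.]
w8 floor c [ 563.9 -203.4] [96.4 43.4] 90.0 px [108.  25.]
```

View pics/w8.png

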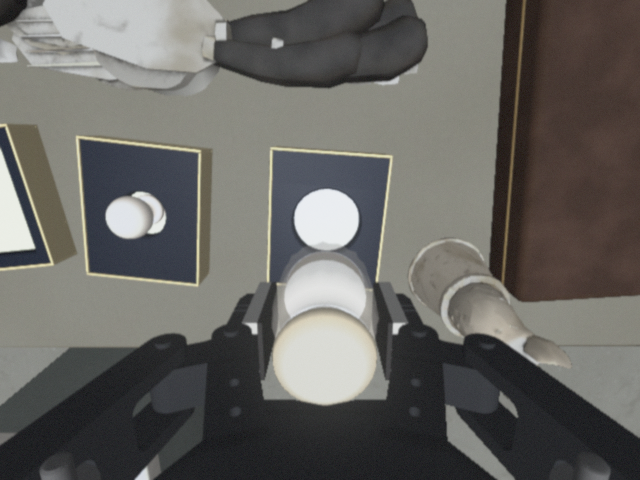

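The jar is held upright with its cap at (325,356). The pocket is at (326,219) and the fox cup at (450,270).

```bash
python3 - <<'E'
from h import *
c=pickle.load(open("w8.pkl","rb"))
for z in (203,207):print("cap",ray(c,325,356,z))
print("cup base",ray(c,448,268,0),ray(c,412,265,10),"ear",ray(c,565,360,150), ray(c,520,335,140))
E
```

```text
cap [ 417.15493214 -363.01638521  203.        ]
cap [ 419.94905356 -363.00908655  207.        ]
cup base [ 3.71295944e+02 -4.79595444e+02  5.68434189e-14] [ 378.14344082 -442.71856645   10.        ] ear [ 377.60107654 -490.67574887  150.        ] [ 386.46137525 -470.71758419  140.        ]
```

Emit:
step_arm(increments=[[[0.4,0.1,5],[0,0,0],30],[[0.4,0.1,9],[0,0,0],30],[[0.4,0.1,11.2],[0,0,0],30],[[0.4,0.1,12.2],[0,0,0],30],[[0.4,0.1,12.8],[0,0,0],30],[[0.4,0.1,13.2],[0,0,0],30],[[0.4,0.1,13.5],[0,0,0],30],[[0.4,0.1,13.5],[0,0,0],30]])

```text
time_s: 15.92
eef_pos: [426.6, -364.8, 34.2]
ee_rot: [0.0, 1.0, 0.0, 0.0]
force: [0.2, 1.2, -0.9]
grip_width: 0.487
grip_force: 31.1
```

Emit:
step_arm(increments=[[[0,0,0.1],[0,0,0],30],[[0,0,0.2],[0,0,0],30],[[0,0,0.2],[0,0,0],30]])

```text
time_s: 16.3
eef_pos: [426.6, -365.0, 33.0]
ee_rot: [0.0, 1.0, 0.0, 0.0]
force: [-2.3, 2.1, 8.3]
grip_width: 0.487
grip_force: 32.0
```

Emit:
step_arm(increments=[[[0,0,0],[0,0,0],58],[[0,0,0],[0,0,0],66],[[0,0,0],[0,0,0],70],[[0,0,0],[0,0,0],70],[[0,0,-3],[0,0,0],70],[[0,0,-9],[0,0,0],75],[[0,0,-15],[0,0,0],75],[[0,0,-15],[0,0,0],75]])

```text
time_s: 17.3
eef_pos: [427.7, -366.2, 186.6]
ee_rot: [0.004, 1.0, 0.0, 0.003]
force: [-0.2, 0.4, -1.1]
grip_width: 0.749
grip_force: 0.0
```

```bash
python3 - <<'E'
from h import *; from rig import ctrl
c=snap(ctrl,"wrist","w9")
crop(c,220,140,220,170,3.5,"pics/w9c.png")
plan(ctrl,[(558.8,259.5,180,99)])
f=lambda p:((np.array(proj(c,p))-[220,140])*3.5).round()
print("home cap",f((423.5,-364,68)),"if on foam",f((423.5,-364,80)))
E
```

```text
t 17.35 pos [ 426.9 -365.2  183.6] yaw 0.0 w 0.751 gf 0.0 F [-0.6  0.8 -0.7]
[13.24, -62.46, 0.21] [0.3, 0.0, -99.0]
home cap [352. 335.] if on foam [352. 351.]
```

View pics/w9c.png

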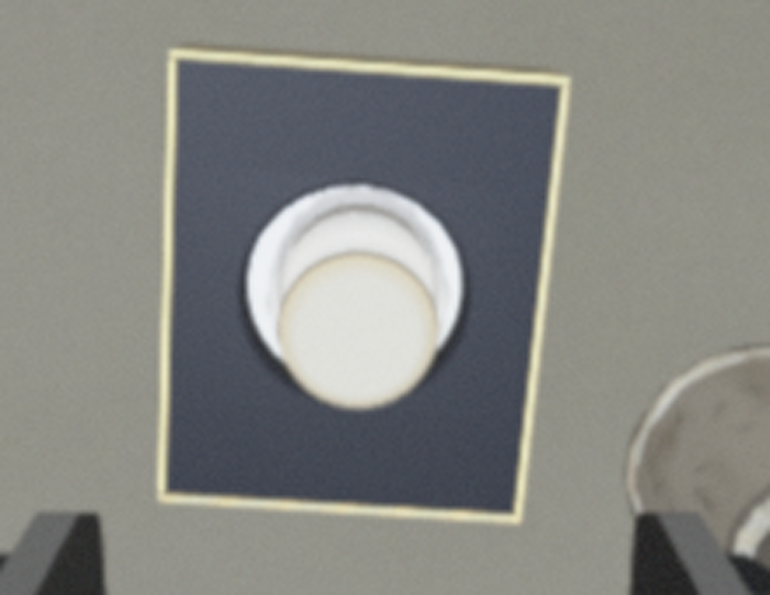

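The jar is home, its cap at crop (358,330) inside the pocket ring. Now the bird.

Emit:
step_arm(increments=[[[1,-5.5,0],[0,0,-10],85],[[2.1,-11,0],[0,0,-20],85],[[3.2,-16.5,0],[0,0,-30],85],[[4.3,-22,0],[0,0,-40],85],[[5.4,-27,0],[0,0,-50],85],[[6.5,-32,0],[0,0,-60],85],[[7.6,-37,0],[0,0,-70],85],[[8.7,-42,0],[0,0,-80],85]])

```text
time_s: 18.35
eef_pos: [512.7, 57.1, 180.5]
ee_rot: [-0.001, 0.764, 0.645, -0.001]
force: [0.7, -0.2, 0.2]
grip_width: 0.853
grip_force: 0.0
```

Emit:
step_arm(increments=[[[0,0,0],[0,0,0],85]])

```text
time_s: 18.48
eef_pos: [512.6, 58.1, 180.5]
ee_rot: [-0.001, 0.764, 0.645, -0.001]
force: [-0.2, -1.3, -0.7]
grip_width: 0.849
grip_force: 0.0
```

```bash
python3 - <<'E'
from h import *; from rig import ctrl
plan(ctrl,[(558.8,259.5,180,99)])
E
```

```text
t 18.48 pos [512.6  58.1 180.5] yaw 80.4 w 0.849 gf 0.0 F [-0.2 -1.3 -0.7]
[20.63, 1.18, 0.05] [-0.1, -0.0, -18.6]
```

Emit:
step_arm(increments=[[[5,0.3,0],[0,0,-6],85],[[10,0.6,0],[0,0,-12],85],[[15,0.9,0],[0,0,-18.6],85],[[19,1.1,0],[0,0,-18.6],85],[[20.6,1.2,0],[0,0,-18.6],85],[[20.6,1.2,0],[0,0,-18.6],85],[[20.6,1.2,0],[0,0,-18.6],85]])

```text
time_s: 19.35
eef_pos: [560.6, 254.6, 181.8]
ee_rot: [0.0, 0.652, 0.758, -0.0]
force: [-0.1, -0.7, -0.4]
grip_width: 0.851
grip_force: 0.0
```

```bash
python3 - <<'E'
from h import *; from rig import ctrl
c=snap(ctrl,"wrist","w10")
plan(ctrl,[(558.8,259.5,15,99)])
crop(c,215,140,220,220,2.7,"pics/w10c.png")
X0,Y0,k=215,140,2.7
im=cv2.imread("pics/w10c.png")
for z,col in((0,(0,0,255)),(10,(0,255,0))):
    P=R.from_euler("z",9,degrees=True).apply([(-23,-23,z),(23,-23,z),(23,23,z),(-23,23,z)])+[558.8,259.5,0]
    q=np.array([[(proj(c,p)[0]-X0)*k,(proj(c,p)[1]-Y0)*k] for p in P]).round().astype(int);print(q.tolist())
    cv2.polylines(im,[q],True,col,1,cv2.LINE_AA)
cv2.imwrite("pics/w10o.png",im)
E
```

```text
t 19.4 pos [560.7 254.7 182. ] yaw 98.5 w 0.849 gf 0.0 F [ 0.4 -1.1 -0.6]
[0.51, -0.11, 16.7] [-0.0, 0.0, -0.5]
[[229, 244], [359, 243], [360, 112], [225, 113]]
[[227, 252], [361, 250], [362, 116], [223, 117]]
```

View pics/w10o.png

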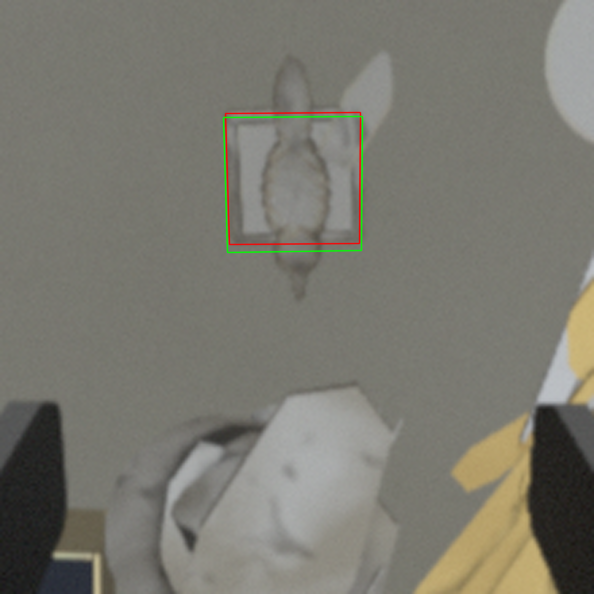

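The overlay fits: the plinth in the picture is centred at about (296,180), within 1-1.5 mm of my estimate, and the body is in line with the tool. Next, clearance to the statue below it.

```bash
python3 - <<'E'
from h import *
c=pickle.load(open("w10.pkl","rb"))
for z in (0,40,90,110):print(z,ray(c,215+280/2.7,140+388/2.7,z).round(),ray(c,215+357/2.7,140+382/2.7,z).round())
E
```

```text
0 [565. 181.   0.] [593. 188.   0.]
40 [564. 199.  40.] [588. 205.  40.]
90 [561. 221.  90.] [581. 226.  90.]
110 [560. 230. 110.] [579. 234. 110.]
```

Emit:
step_arm(increments=[[[0.5,0,4],[0,0,-0.5],85],[[0.5,0,8],[0,0,-0.5],85],[[0.5,0,9],[0,0,-0.5],75]])

```text
time_s: 19.77
eef_pos: [558.9, 259.9, 90.1]
ee_rot: [-0.001, 0.649, 0.761, -0.002]
force: [-0.1, 0.7, 0.5]
grip_width: 0.751
grip_force: 0.0
```

```bash
python3 - <<'E'
from h import *
a=pickle.load(open("w10.pkl","rb"));b=pickle.load(open("w2.pkl","rb"))
for p,q in [((357,383),(640,47)),((285,393),(655,115))]:
  for z in range(0,110,20):
    A=ray(a,215+p[0]/2.7,140+p[1]/2.7,z);B=ray(b,215+q[0]/3.4,105+q[1]/3.4,z);print(z,A[:2].round(),B[:2].round())
from rig import ctrl
plan(ctrl,[(558.8,259.5,15,99)])
E
```

```text
0 [593. 187.] [589. 192.]
20 [591. 196.] [588. 196.]
40 [588. 204.] [587. 200.]
60 [585. 213.] [587. 205.]
80 [583. 221.] [586. 209.]
100 [580. 230.] [585. 213.]
0 [568. 180.] [565. 185.]
20 [566. 189.] [565. 189.]
40 [565. 197.] [565. 194.]
60 [564. 206.] [566. 198.]
80 [563. 215.] [566. 203.]
100 [562. 224.] [566. 208.]
t 19.77 pos [558.9 259.9  90.1] yaw 99.1 w 0.751 gf 0.0 F [-0.1  0.7  0.5]
[-0.03, 0.02, 7.51] [-0.2, 0.0, 0.1]
```

The statue is low (about 20-40 mm) and clear of the gripper. Descend and grip.

Emit:
step_arm(increments=[[[0,0,3],[0,0,0],75],[[0,0,5.5],[0,0,0],75],[[0,0,7],[0,0,0],75],[[0,0,7.5],[0,0,0],75],[[0,0,7.5],[0,0,0],50],[[0,0,7.5],[0,0,0],30],[[0,0,7.5],[0,0,0],12],[[0,0,7.5],[0,0,0],12]], squeeze=30)

```text
time_s: 20.78
eef_pos: [561.0, 261.2, 19.0]
ee_rot: [0.001, 0.649, 0.761, 0.001]
force: [-0.9, -2.4, 10.5]
grip_width: 0.244
grip_force: 29.0
```

Emit:
step_arm(increments=[[[0,0,0],[0,0,0],12],[[0,0,0],[0,0,0],10],[[0,0,0],[0,0,0],10],[[0,0,0],[0,0,0],10]])

```text
time_s: 21.28
eef_pos: [561.0, 261.1, 19.0]
ee_rot: [0.001, 0.649, 0.761, 0.001]
force: [-1.5, -1.2, 11.8]
grip_width: 0.237
grip_force: 29.0
```

Emit:
step_arm(increments=[[[0,0,-3],[0,0,0],10],[[0,0,-8],[0,0,0],10],[[0,0,-13],[0,0,0],10],[[0,0,-13],[0,0,0],10]])

```text
time_s: 21.78
eef_pos: [561.3, 261.5, 151.2]
ee_rot: [0.002, 0.648, 0.761, 0.003]
force: [0.6, 0.5, -1.0]
grip_width: 0.233
grip_force: 29.8
```

```bash
python3 - <<'E'
from h import *; from rig import ctrl
plan(ctrl,[(457.8,67.4,150,95.9)])
E
```

```text
t 21.77 pos [561.3 261.5 151.2] yaw 99.1 w 0.233 gf 29.8 F [ 0.6  0.5 -1. ]
[-17.51, -13.3, 0.01] [0.4, -0.0, 3.2]
```

Emit:
step_arm(increments=[[[-4.4,-3.3,0],[0.2,0,1],10],[[-8.8,-6.6,0],[0.4,0,2],10],[[-13,-10,0],[0.4,0,3.2],10],[[-16.5,-12.5,0],[0.4,0,3.2],10],[[-17.5,-13.3,0],[0.4,0,3.2],10],[[-17.5,-13.3,0],[0.4,0,3.2],10],[[-17.5,-13.3,0],[0.4,0,3.2],10]])

```text
time_s: 22.65
eef_pos: [456.7, 68.0, 146.8]
ee_rot: [-0.002, 0.669, 0.743, -0.003]
force: [0.3, 0.5, -1.2]
grip_width: 0.24
grip_force: 29.9
```

```bash
python3 - <<'E'
from h import *; from rig import ctrl
plan(ctrl,[(457.8,67.4,35,95.9)])
c=snap(ctrl,"wrist","w11")
from pk import pockets; pockets("w11")
c=snap(ctrl,"side","s11"); c=snap(ctrl,"top","t11")
# bird silhouette diff in the side view
E
```

```text
t 22.65 pos [456.7  68.  146.8] yaw 96.0 w 0.24 gf 29.9 F [ 0.3  0.5 -1.2]
[-0.07, 0.19, 11.18] [-0.4, -0.0, 0.1]
w11 floor c [455.8  78.9] [57.  36.5] 6.3 px [326. 212.]
```

Emit:
step_arm(increments=[[[-0.1,0.1,4],[-0.4,0,0],10],[[-0.1,0.1,7.5],[-0.4,0,0],10],[[-0.1,0.1,9],[-0.4,0,0],10],[[-0.1,0.1,9.8],[-0.4,0,0],10],[[-0.1,0.1,10.3],[-0.4,0,0],10],[[-0.1,0.1,10.7],[-0.4,0,0],10],[[-0.1,0.1,11],[-0.4,0,0],10],[[-0.1,0.1,11],[-0.4,0,0],10]])

```text
time_s: 23.8
eef_pos: [456.8, 66.2, 37.1]
ee_rot: [0.0, 0.669, 0.743, 0.0]
force: [-0.2, -0.2, -1.5]
grip_width: 0.237
grip_force: 29.9
```

Emit:
step_arm(increments=[[[0,0,0.1],[0,0,0],10],[[0,0,0.2],[0,0,0],10],[[0,0,0.2],[0,0,0],10]])

```text
time_s: 24.18
eef_pos: [456.8, 66.2, 35.1]
ee_rot: [0.0, 0.67, 0.743, 0.0]
force: [-0.3, 0.2, -1.6]
grip_width: 0.242
grip_force: 29.9
```

The plinth is inside the pocket (it would have met the foam at 47). Ease down to contact.

Emit:
step_arm(increments=[[[0,0,0.05],[0,0,0],10],[[0,0,0.1],[0,0,0],10],[[0,0,0.1],[0,0,0],10]])

```text
time_s: 24.55
eef_pos: [456.8, 66.2, 34.9]
ee_rot: [0.0, 0.669, 0.743, 0.0]
force: [-4.6, -0.4, 12.3]
grip_width: 0.241
grip_force: 31.0
```

Emit:
step_arm(increments=[[[0,0,0.05],[0,0,0],10],[[0,0,0.1],[0,0,0],10],[[0,0,0.1],[0,0,0],10]])

```text
time_s: 24.92
eef_pos: [456.9, 66.2, 34.8]
ee_rot: [0.001, 0.669, 0.743, 0.0]
force: [-9.1, -0.5, 25.7]
grip_width: 0.244
grip_force: 32.1
```

Emit:
step_arm(increments=[[[0,0,-0.1],[0,0,0],10],[[0,0,-0.15],[0,0,0],10],[[0,0,-0.15],[0,0,0],28],[[0,0,-0.15],[0,0,0],38],[[0,0,-0.15],[0,0,0],45],[[0,0,-0.15],[0,0,0],50],[[0,0,-0.15],[0,0,0],50]])

```text
time_s: 25.8
eef_pos: [456.7, 66.2, 34.5]
ee_rot: [0.0, 0.669, 0.743, 0.0]
force: [-0.2, 0.3, 0.4]
grip_width: 0.496
grip_force: 0.0
```

Emit:
step_arm(increments=[[[0,0,-2],[0,0,0],50],[[0,0,-5],[0,0,0],50],[[0,0,-10],[0,0,0],60],[[0,0,-15],[0,0,0],60],[[0,0,-15],[0,0,0],60],[[0,0,-15],[0,0,0],60]])

```text
time_s: 26.55
eef_pos: [456.2, 66.3, 183.7]
ee_rot: [-0.0, 0.669, 0.743, -0.0]
force: [-0.1, 1.3, 0.0]
grip_width: 0.601
grip_force: 0.0
```

```bash
python3 - <<'E'
from h import *; from rig import ctrl
plan(ctrl,[(393.5,193,200,-27.5)])
c=snap(ctrl,"wrist","w12")
from pk import pockets; pockets("w12")
im=c["img"].astype(int)
# ascii of pocket neighbourhood: pale floor / foam / grey bird
u,v=map(int,proj(c,(457,67,26)))
print(u,v)
for y in range(v-50,v+56,4):
    print("".join("#" if im[y,x].sum()<210 else ("." if im[y,x].min()>185 else "o") for x in range(u-60,u+61,2)))
E
```

```text
t 26.55 pos [456.2  66.3 183.7] yaw 95.9 w 0.601 gf 0.0 F [-0.1  1.3  0. ]
[13.25, -4.93, -1.62] [-0.0, 0.1, 123.4]
w12 floor c [659.5 220.3] [72.8 10.7] 83.0 px [603.  48.]
325 216
ooooooooooooooooooooooooooooooooooooooooooooooooooooooooooooo
ooooooooooooooooooooooooooooooooooooooooooooooooooooooooooooo
ooooooooooooooooooooooooooooooooooooooooooooooooooooooooooooo
ooooooooooooooooooooooooooooooooooooooooooooooooooooooooooooo
ooooooooooooo#ooooooooooooooooooooooooooooooooooooooooooooo#o
ooooooooooooo#o...........oooooooo......ooooooooooooooooooooo
ooooooooooooo#o...ooooooooooooooooooooooooooooooooooooooooooo
ooooooooooooo#o..ooooooooooooooooooooooooooooooooooooooooo#oo
ooooooooooooo#o..ooooooooooooooooooooooooooooooo#oooooooo#o##
ooooooooooooo#o..oooooooooooooooooooooooooooo..o#ooooooooooo#
ooooooooooooo#o..ooooooooooooooooooooooooooo...o#ooooo##ooo#o
ooooooooooooo#o..ooooooooooooooooooooooooooo...o#oooooo###o#o
ooooooooooooo#o...oooooooooooooooooooooooooo...o#ooooooo#####
ooooooooooooo#o...oooooooooooooooooooooooooo...##oo##o###o###
ooooooooooooo#o...oooooooooooooooooooooooooo...##oooo##o#####
#oooooo#ooooo#o...oooooooooooooooooooooooooo...###oo#########
#o#o#oooooooo#o...oooooooooooooooooooooooooo...####o#########
#o#o#o##ooooo##...oooooooooooooooooooooooooo...##############
##o#o##ooooo###...oooooooooooooooooooooooooo..o##############
o###oo#o##o####...........ooooooooo...........o##############
o##o###o##o###############ooooooooo##########################
###########################oooooooo##########################
############################oooooo##o########################
#############################oooo############################
##############################oo#############################
ooooooooooooooooooooooooooooooooooooooooooooooooooooooooooooo
ooooooooooooooooooooooooooooooooooooooooooooooooooooooooooooo
```

The bird is level in the square pocket with a pale margin on every side. Now the letter holder: grip across both walls, tool yaw 152.5.

Emit:
step_arm(increments=[[[3,-1.2,0],[0,0,-10],100],[[6,-2.4,0],[0,0,-20],100],[[9,-3.6,0],[0,0,-30],100],[[12,-4.6,0],[0,0,-40],100],[[13.2,-4.9,0],[0,0,-50],100],[[13.2,-4.9,0],[0,0,-56.6],100],[[13.2,-4.9,0],[0,0,-56.6],100],[[13.2,-4.9,0],[0,0,-56.6],100]])

```text
time_s: 27.6
eef_pos: [394.1, 192.3, 183.9]
ee_rot: [-0.0, 0.239, 0.971, -0.0]
force: [-0.5, 0.4, -0.5]
grip_width: 1.001
grip_force: 0.0
```

```bash
python3 - <<'E'
from h import *; from rig import ctrl
plan(ctrl,[(393.5,193,15,152.5)])
c=snap(ctrl,"wrist","w13")
im=c["img"].astype(int)
u,v=map(int,proj(c,(393.5,193,0)))
Y=np.array([np.cos(np.radians(-27.5)),np.sin(np.radians(-27.5))]);X=np.array([Y[1],-Y[0]])
P=lambda a,b,z:proj(c,(*(np.array([393.5,193])+X*a+Y*b),z))
print(u,v,"base corners",[tuple(np.round(P(a,b,0))) for a in(-27.5,27.5) for b in(-39,39)],"ridge mid z68",[tuple(np.round(P(a,0,68))) for a in(-24,24)])
x0,y0=u-80,v-80
print("x0,y0",x0,y0)
for y in range(y0,min(480,v+110),5):
    print("%3d "%y+"".join("#" if im[y,x].sum()<230 else "." for x in range(x0,min(640,u+81),2)))
E
```

```text
t 27.6 pos [394.1 192.3 183.9] yaw 152.4 w 1.001 gf 0.0 F [-0.5  0.4 -0.5]
[0.08, 0.05, 16.89] [-0.0, -0.0, -0.1]
325 210 base corners [(np.float64(355.0), np.float64(169.0)), (np.float64(354.0), np.float64(250.0)), (np.float64(295.0), np.float64(169.0)), (np.float64(297.0), np.float64(250.0))] ridge mid z68 [(np.float64(357.0), np.float64(229.0)), (np.float64(294.0), np.float64(230.0))]
x0,y0 245 130
130 .................................................................................
135 .................................................................................
140 .................................................................................
145 .................................................................................
150 .................................................................................
155 .................................................................................
160 .................................................................................
165 .................................................................................
170 ...
[... 1872 characters left out ...]
............
280 #####............................................................................
285 #######..........................................................................
290 #########........................................................................
295 ..#########......................................................................
300 ....#########....................................................................
305 ......#########..................................................................
310 ........#########................................................................
315 ..........#########..............................................................
```

The silhouette is 55 mm wide and aligned to within about 2°, sitting about 3 mm to the tool's +y. Descend and grip.

Emit:
step_arm(increments=[[[0.1,0.3,5],[0,0,0],100],[[0.1,0.3,9],[0,0,0],100],[[0.1,0.3,12],[0,0,0],100],[[0.1,0.3,14.5],[0,0,0],100],[[0.1,0.3,16.2],[0,0,0],100],[[0.1,0.3,16.8],[0,0,0],100],[[0.1,0.3,16.8],[0,0,0],100],[[0.1,0.3,16.8],[0,0,0],80]], squeeze=35)

```text
time_s: 28.65
eef_pos: [395.2, 195.6, 17.1]
ee_rot: [0.001, 0.237, 0.971, 0.0]
force: [-0.8, 0.4, -0.5]
grip_width: 0.817
grip_force: 0.0
```

Emit:
step_arm(increments=[[[0,0,0],[0,0,0],65],[[0,0,0],[0,0,0],50],[[0,0,0],[0,0,0],45],[[0,0,0],[0,0,0],45],[[0,0,0],[0,0,0],45],[[0,0,0],[0,0,0],45]])

```text
time_s: 29.4
eef_pos: [395.2, 195.6, 17.3]
ee_rot: [0.001, 0.237, 0.971, 0.0]
force: [-2.3, -1.3, 8.3]
grip_width: 0.623
grip_force: 22.5
```

Emit:
step_arm(increments=[[[0,0,0],[0,0,0],45],[[0,0,-2],[0,0,0],45],[[0,0,-6],[0,0,0],45],[[0,0,-11],[0,0,0],45],[[0,0,-15],[0,0,0],45],[[0,0,-15],[0,0,0],45],[[0,0,-15],[0,0,0],45]], squeeze=45)

```text
time_s: 30.28
eef_pos: [394.1, 195.4, 165.5]
ee_rot: [-0.001, 0.237, 0.971, -0.0]
force: [-0.8, 0.1, -2.6]
grip_width: 0.618
grip_force: 33.0
```

```bash
python3 - <<'E'
from h import *; from rig import ctrl
plan(ctrl,[(439.4,-79,166,185.8)])
c=snap(ctrl,"wrist","w14")
im=c["img"].astype(int)
s=ctrl.sense();p=s["eef_pos"];a=np.radians(152.4);t=np.array([np.cos(a),np.sin(a)])
for b in (-39,0,39): print(b,"base",np.round(proj(c,(*(p[:2]+t*b),p[2]-17)),0),"+3",np.round(proj(c,(*(p[:2]+t*(b+3)),p[2]-17)),0))
for y in range(200,440,6):
    print("%3d "%y+"".join("#" if im[y,x].sum()<150 else("+" if im[y,x].sum()<260 else ".") for x in range(240,412,2)))
E
```

```text
t 30.27 pos [394.1 195.4 165.5] yaw 152.5 w 0.618 gf 33.0 F [-0.8  0.1 -2.6]
[-16.67, -22.26, -0.04] [-0.0, -0.1, -33.3]
-39 base [325. 352.] +3 [325. 347.]
0 base [325. 283.] +3 [325. 278.]
39 base [325. 205.] +3 [325. 199.]
200 ......................................................................................
206 ............................................................++.+++++..................
212 ...............+++++++++++++++..+...+.+++++++++++++++++++++++++++++++.................
218 ...............+++++++++++++++....++++++++++++++++++++++++++++++++++#+................
224 ............+++++++#+++++++++++++++++++++++++++++++++++++++..++++#++++++..............
230 ..........++++++++#++++++++++++++++++++++++++++++++++++++++++++++#+##++++#+...........
236 .......+++++++++++++++++++++++++++++++++++++++++++++++++++++++++#+++####+++++.........
242 ......++++++++++++++++++++++++++++++++++++++++++++++++++++++++++++++#+###+++++........
248 .....+++++++++++++++++++++++++++++++++++++++++++++++++++++++++++++++++####+++++.......
254 ....+++++++##++++++++++++++++++++++++++++++++++++++
[... 2065 characters left out ...]
.........++.........+++........................##++++++..######
398 #######...+++####+...............+.....................................###+++++#######
404 #######+.+##########################++..........++##########################++########
410 ######################################################################################
416 ######################################################################################
422 ######################################################################################
428 ######################################################################################
434 ######################################################################################
```

The holder hangs straight, about 2 mm towards the tool's -x. Carry it to the oblong box.

Emit:
step_arm(increments=[[[-3,-4,0],[0,0,-6],45],[[-6,-8,0],[0,0,-12],45],[[-9,-12,0],[0,0,-18],45],[[-12,-16,0],[0,0,-24],45],[[-15,-20,0],[0,0,-30],45],[[-16.5,-22.3,0],[0,0,-32.5],45],[[-16.5,-22.3,0],[0,0,-32.5],45],[[-16.5,-22.3,0],[0,0,-32.5],45]])

```text
time_s: 31.32
eef_pos: [437.9, -77.7, 165.7]
ee_rot: [-0.001, -0.044, 0.999, 0.0]
force: [-0.4, 0.8, -2.1]
grip_width: 0.62
grip_force: 33.3
```

```bash
python3 - <<'E'
from h import *; from rig import ctrl
plan(ctrl,[(437.5,-79,33.4,185)])
E
```

```text
t 31.32 pos [437.9 -77.7 165.7] yaw -175.0 w 0.62 gf 33.3 F [-0.4  0.8 -2.1]
[0.03, -0.14, 13.23] [0.1, -0.1, 0.0]
```

Emit:
step_arm(increments=[[[0,-0.1,4],[0,0,0],45],[[0,-0.1,8],[0,0,0],45],[[0,-0.1,10.2],[0,0,0],45],[[0,-0.1,11.3],[0,0,0],45],[[0,-0.1,11.9],[0,0,0],45],[[0,-0.1,12.4],[0,0,0],45],[[0,-0.1,12.8],[0,0,0],45],[[0,-0.1,12.9],[0,0,0],45]])

```text
time_s: 32.33
eef_pos: [438.6, -79.4, 37.6]
ee_rot: [0.0, -0.044, 0.999, -0.0]
force: [-0.1, -0.1, -2.2]
grip_width: 0.619
grip_force: 33.3
```

Emit:
step_arm(increments=[[[0,0,0.1],[0,0,0],45],[[0,0,0.2],[0,0,0],45],[[0,0,0.25],[0,0,0],45],[[0,0,0.25],[0,0,0],45]])

```text
time_s: 32.83
eef_pos: [438.5, -79.4, 35.1]
ee_rot: [0.0, -0.044, 0.999, -0.0]
force: [0.5, -0.7, -2.0]
grip_width: 0.62
grip_force: 33.3
```

Emit:
step_arm(increments=[[[0,0,0.05],[0,0,0],45],[[0,0,0.1],[0,0,0],45],[[0,0,0.15],[0,0,0],45],[[0,0,0.2],[0,0,0],45],[[0,0,0.2],[0,0,0],45]])

```text
time_s: 33.45
eef_pos: [438.4, -79.5, 33.4]
ee_rot: [0.0, -0.044, 0.999, -0.0]
force: [-4.2, -0.3, 4.8]
grip_width: 0.625
grip_force: 33.3
```

Contact at the expected 33.4. Release and rise.

Emit:
step_arm(increments=[[[0,0,0],[0,0,0],68],[[0,0,0],[0,0,0],74],[[0,0,0],[0,0,0],80],[[0,0,0],[0,0,0],80],[[0,0,0],[0,0,0],80]])

```text
time_s: 34.08
eef_pos: [438.5, -79.4, 33.0]
ee_rot: [0.0, -0.044, 0.999, -0.0]
force: [-0.6, -0.5, -0.1]
grip_width: 0.798
grip_force: 0.0
```

Emit:
step_arm(increments=[[[0,0,-3],[0,0,0],80],[[0,0,-7],[0,0,0],80],[[0,0,-12],[0,0,0],80],[[0,0,-17],[0,0,0],80],[[0,0,-22],[0,0,0],80],[[0,0,-22],[0,0,0],80],[[0,0,-22],[0,0,0],80]])

```text
time_s: 34.95
eef_pos: [438.0, -79.2, 252.1]
ee_rot: [-0.0, -0.044, 0.999, 0.0]
force: [-0.0, 0.2, 0.1]
grip_width: 0.798
grip_force: 0.0
```

```bash
python3 - <<'E'
from h import *; from rig import ctrl
plan(ctrl,[])
c=snap(ctrl,"wrist","w15")
im=c["img"].astype(int)
u,v=map(int,proj(c,(439,-79,28)));print(u,v)
for y in range(v-66,v+70,4):
    print("%3d "%y+"".join("." if im[y,x].min()>150 else ("b" if im[y,x,2]-im[y,x,0]>7 else ("#" if im[y,x].sum()<230 else "o")) for x in range(u-70,u+71,2)))
E
```

```text
t 34.95 pos [438.  -79.2 252.1] yaw -175.0 w 0.798 gf 0.0 F [-0.   0.2  0.1]
324 204
138 ooooooooooooooooooooooooooooooooooooooooooooooooooooooooooooooooooooooo
142 ooooooooooooooooooooooooooooooooooooooooooooooooooooooooooooooooooooooo
146 ooooooooooooooooooooooooooooooooooooooooooooooooooooooooooooooooooooooo
150 oooooooooooo..oooooooooooooooooooooooooooooooooobbbbbbbbbbo.ooooooooooo
154 oooooooooooo.obbbbbbbbbbbbbbbbbbbbbbbbbbbbbbbbbbbbbbbbbbbbo.ooooooooooo
158 oooooooooooo.obbbbbbbbbbbbbbbbbbbbbbbbbbbbbbbbbbbbbbbbbbbbo.ooooooooooo
162 oooooooooooo.obbbbbb................................bbbbbbo.ooooooooooo
166 oooooooooooo.obbbbbb.................bbooooooo......bbbbbbooooooooooooo
170 oooooooooooo.obbbbbo...o###oooooooo######oo####.....bbbbbbo.ooooooooooo
174 oooooooooooooobbbbbb..o#####oooo########oooo####....bbbbbbooooooooooooo
178 ooooooooooooo.bbbbbb.o#######ooo#o########o#####o...bbbbbbooooooooooooo
182 ooooooooooooo.bbbbbb.o######oooo#oo#######oo####o...bbbbbb.oooooooooooo
186 ooooooooooooo.obbbbb.oo####ooooooooo#####oo#####o...bbbbbb.oooooooooooo
190 ooooooooooooo.obbbbb.oo
[... 868 characters left out ...]
bbo.oooooooooooo
238 oooooooooooooo.obbbbb..o##o...................##o...bbbbbo.oooooooooooo
242 oooooooooooooo.obbbbbooo##oooooooooooooooooooo####o#bbbbbo.oooooooooooo
246 oooooooooooooo.obbbbbbbbbbbbbbbbbbbbbbbbbbbbbbbbbbbbbbbbbo.oooooooooooo
250 oooooooooooooooobbbbbbbbbbbbbbbbbbbbbbbbbbbbbbbbbbbbbbbbboooooooooooooo
254 oooooooooooooooooooooooooooooooooooooooooooooooooooooo.....oooooooooooo
258 ooooooooooooooooooooooooooooooooooooooooooooooooooooooooooooooooooooooo
262 ooooooooooooooooooooooooooooooooooooooooooooooooooooooooooooooooooooooo
266 ooooooooooooooooooooooooooooooooooooooooooooooooooooooooooooooooooooooo
270 ooooooooooooooooooooooooooooooooooooooooooooooooooooooooooooooooooooooo
```

The holder lies inside the oblong pocket with pale floor showing all round, and the arm is clear. Hand it in.

```bash
python3 -c "
from rig import ctrl
print(ctrl.finish_job())"
```

```text
the job is handed in; nothing more can be done
None
```

All four pieces are set down upright on the floors of their pockets; the stem glass and fox cup were not touched, and the job was handed in at about 35 s of the 109 s limit.

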